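# Feed the stud tray through the drop gate

### The job

Feed the white tray of weld studs along its lane into the bay behind the yellow drop gate: press the long blue treadle beside the lane down with one fingertip to raise the gate, and keep it pressed while another finger pushes the tray through underneath, all the way home against the end stop. Only then let the treadle go so that the gate drops shut behind the tray. Only push: do not lift the tray, do not let the tray and the gate bump each other, keep the studs in the tray, and leave the other things on the bench where they are.

Things in the scene. Friction and masses are not known exactly. Their poses are not given: they have to be found in the camera images.
- feed_lane: Grey metal feed lane, fixed. Origin on the bench top, midway between the rails, below the closed gate blade; x = feed direction (to the end stop), z up, y to the far rail (far from robot). Floor 3 mm thick; rails 3 mm thick, inner faces at y = -46 and +46 mm, tops 30 mm above the bench, from x = -255 mm (flared mouth to -287) to +150 mm. All x, y given are in this frame, heights above the bench.
- shaft_mid (a point): Middle of the gate's hinge shaft, 8 mm thick, which runs along the lane's x from -217 to +61 mm above the near rail, at y = -53 mm, height 38 mm, in brackets up to 45 mm high. A hand pointing down can straddle it: one finger on the treadle, the other in the lane behind the tray.
- gate (a joint): Gate angle about its shaft: 0 = shut, 0.873 rad = fully open (stop). Pressing the treadle down raises the blade; a return spring shuts it when let go. Pressing takes about 3 N at first and 6 N fully down. The tray passes freely below the blade from 0.70 rad on.
- treadle (a point): Middle of the top face of the treadle, a black-topped blue plate 262 mm long (x = -219 to +42 mm) and 40 mm wide on the robot's side, turning with the gate. Shut, it slopes up away from the lane at 50 degrees, from height 46 mm (y = -83) to 76 mm (y = -109). Fully pressed it is level at height 20 mm, y = -78 to -118 mm. A fingertip can slide along it while pressing.
- blade_tip (a point): Lower free corner of the yellow gate blade, 5 mm thick. Shut, the blade bars the lane at x = 0 from the near rail to y = -16 mm, lower edge at height 20 mm. Open, it leans over the near rail, nowhere beyond y = -15 mm or above height 69 mm, so a finger farther into the lane can follow the tray past it.
- end_stop (a point): Middle of the faces of the two rubber buffers on the end stop: x = 146 mm, y = 0, height 19 mm.
- stud_tray: White open plastic tray, 86 mm wide, 134 mm long, 31 mm high, walls 6 mm, about 0.25 kg, lengthwise in the lane with 3 mm of play each side (rim at height 34 mm). Origin: centre of its underside; its own y axis is its length, along the lane; z up. Home against the end stop, its centre is at x = +79 mm, its rear wall 12 mm past the gate blade's plane.
- stud_0: Copper-coloured weld stud, 10 x 30 x 10 mm, lying in the tray; origin at the centre of its underside.
- stud_1: A second such stud in the tray.
- stud_2: A third such stud in the tray.
- white_bottle: Bystander: small white plastic bottle, 48 mm diameter, 118 mm high, beyond the far rail; origin at the centre of its underside.
- hold_weight: Bystander: dark cast-iron weight with a loop, 35 x 55 x 71 mm, beyond the far rail; origin at the centre of its underside.
- marker_red: Bystander: red marker pen 135 mm long, 15 mm thick, lying on the robot's side of the lane; origin at the centre of its underside.
- stud_tin: Bystander: open round tin, 64 mm diameter, 46 mm high, past the end stop; origin at the centre of its underside.
Not all that is in view belongs to the job. What is shaped like the stud_tray but black is not meant.

How it is judged:
On the way, in this order (a step that is already met when the one before it is completed fails the run):
1. a fingertip holds the gate open while the tray is still before it (value of joint gate above 0.68 rad and contact force between the fingers and gate above 0.3 N and x of stud_tray in the frame of feed_lane below -0.06 m), for 0.1 s.
2. the tray is half-way under the gate, which a fingertip still holds open (value of joint gate above 0.65 rad and contact force between the fingers and gate above 0.3 N and x of stud_tray in the frame of feed_lane between -0.02 and 0.04 m), for 0.05 s.
3. the tray has been pushed clear of the gate, which a fingertip still holds open (value of joint gate above 0.65 rad and contact force between the fingers and gate above 0.3 N and x of stud_tray in the frame of feed_lane above 0.0705 m), for 0.1 s.
At the end, for the whole second after the job is handed in: The tray lies flat at rest in the bay, within 8 mm of the end stop, with the studs in it, and the gate is shut behind it (below 0.06 rad) (x of stud_tray in the frame of feed_lane between 0.0705 and 0.083 m and y of stud_tray in the frame of feed_lane between -0.006 and 0.006 m and height (world z) of stud_tray below 0.006 m and angle between stud_tray's own z axis and vertical below 0.05 rad and value of joint gate below 0.06 rad and linear speed of stud_tray below 0.01 m/s and horizontal distance between each of stud_0, stud_1, stud_2 and stud_tray below 0.075 m and height (world z) of each of stud_0, stud_1, stud_2 below 0.03 m); the robot touches nothing.
It fails at once if the tray is lifted or tipped (height (world z) of stud_tray above 0.012 m or angle between stud_tray's own z axis and vertical above 0.15 rad).
It fails at once if the tray is rammed against the gate or the gate dropped on the tray (over 3 N) (contact force between gate and stud_tray above 3 N).
It fails at once if a bystander is moved by more than 15 mm (distance of any of white_bottle, hold_weight, marker_red, stud_tin from where it was at the start of the episode above 0.015 m).
It also fails if it takes over 48 s, if anything falls off the work surface, if the arm or the gripper's body presses on something with over 40 N, if the wrist force passes 120 N, or if a joint passes its speed limit or range.

### The arm

A 6-joint arm with a two-finger parallel gripper is mounted at the origin on a cart in front of the work surface, level with it; the furniture and walls round the work are solid. World frame = base frame: x ahead of the robot, y to its left, z up, the work surface at z = 0. Lengths are in m, angles in rad, forces in N, time in s.
With the tool pointing down it reaches from about 0.375 to 0.975 m from the base axis. Payload 3.8 kg.
Tool frame: the origin (TCP) lies midway between the tips of the shut fingers; the grasp point (between the pads) lies 19 mm behind it; z points along the fingers, y is the line along which they close (so a half turn about z gives the same grasp; the last joint's range is limited). The gripper opens to 88 mm and grips with 3 to 60 N. Pads are 18 mm wide; open, the fingers measure 123 mm over their backs; the gripper's body (75 mm by 187 mm) begins 45 mm behind the grasp point.
Start: joints at [-1.176, 0.264, 1.604, -0, 1.274, -0.037], TCP at [0.282, -0.613, 0.239] pointing down, gripper open.
Joint ranges: [-2.63, 2.63], [-0.94, 2.18], [0.31, 2.57], [-1.31, 4.45], [0, 2.66], [-2.55, 2.55]. Speed limits (rad/s): [2.57, 2.57, 3.14, 3.14, 3.14, 3.14].

### API

Orientations are given as a rotation vector (axis times angle).
In Python, from cell import manip, inverse_kinematics, cams, order gives the robot as it stands. Calls block until the motion is done:
- manip.move_pose(position, orientation): joint-space move of the TCP to a pose.
- manip.move_linear(position, rate=0.15, rot=None): straight line of the TCP; rot=None keeps the orientation; rate is the mean speed in m/s.
- manip.set_joints(angles): joint-space move.
- manip.set_gripper(opening, force=None): finger opening in m; force is the grip in N (None keeps the last); returns when the fingers have stopped.
- manip.dwell(seconds).
- inverse_kinematics(position, orientation): joint angles nearest the present ones, or None.
- manip.state(): the state.
- cams.capture(name): name is "side" or "top" or "wrist"; returns a dict with "image" (400x640x3 uint8, blue, green, red), "z_map" (400x640 float32, m along the optical axis (not along the pixel's ray), 0 where there is no reading), "intrinsics" (3x3 intrinsics, pixels), "k1" (the pictures are not rectified: a ray, as slopes to the right and down, at radius r is drawn at 1 + k1 r^2 times it, then the intrinsics apply), "position" and "orientation" of the camera in the world; the wrist camera has in their place "T_tool_cam" (4x4, takes a point from camera to tool coordinates, whose origin is the TCP and whose axes are the flange's). Camera axes: x right, y down, z forward; pixel columns grow to the right and rows downward; lengths in m; the calibration is good to about 2 mm. A picture is of the moment at which its call begins: read the wrist's pose just before it.
A pose or a line that the arm cannot do raises manip.IKError and nothing moves.
- order.close_job(): hands the job in; it is judged then, once.
The state is a dict: "clock": time; "joint_pos": joint angles; "joint_velocities": joint speeds; "tau": joint torques, N m; "tool_pos": TCP position; "tcp_rot": TCP orientation; "contact_force": force on the tool from outside, world axes, zero at the start; "moment": the same for the moment, N m; "gripper_width": finger opening in m; "grasp_force": force on a finger pad.
Only numpy, scipy, OpenCV 4.12 (cv2) and the standard library are available. Lean on these libraries where they do the work, as an engineer would, in place of code of your own. Each camera call takes 0.05 s, during which the arm holds its last target. There are 200 camera calls.

## Working session

There is one attempt and no reset: what is moved stays moved. The work goes in short steps, each a Python script; the robot and the scene stay as the last script left them, time stands still between calls to the robot, and variables do not carry over. Pictures are saved under pics/ and viewed, at most 10 in all, crops included, and the job is handed in when it is done.

```bash
ls; mkdir -p pics; cat > h.py <<'E'
import numpy as np, cv2
from scipy.spatial.transform import Rotation as R
from cell import manip, inverse_kinematics, cams, order
def ray(c,u,v):
    K=np.array(c["intrinsics"]); k=float(c["k1"])
    d=np.array([(u-K[0,2])/K[0,0],(v-K[1,2])/K[1,1]]); s=d.copy()
    for _ in range(20): s=d/(1+k*(s@s))
    return np.array([s[0],s[1],1.])
def rotm(o):
    o=np.array(o,float)
    return o if o.shape==(3,3) else (R.from_rotvec(o).as_matrix() if o.size==3 else R.from_quat(o).as_matrix())
def pt(c,u,v,h=None):
    "world point of pixel by depth, or at height h"
    r=rotm(c["orientation"])@ray(c,u,v); p=np.array(c["position"])
    if h is None:
        return p+r*c["z_map"][int(round(v)),int(round(u))]
    return p+r*(h-p[2])/r[2]
E
python3 - <<'E'
from h import *
import pickle
for n in("top","side"):
    c=cams.capture(n); cv2.imwrite(f"pics/{n}.png",c["image"]); pickle.dump(c,open(n+".pkl","wb"))
    print(n,c["position"],c["orientation"],c["k1"],c["intrinsics"])
print(manip.state())
E
```

```text
pics
top [ 0.44448095 -0.02391415  1.1848015 ] [-2.16295575  2.14164204 -0.16904296] -0.011593054892689303 [[519.02034673   0.         322.82175014]
 [  0.         519.02034673 193.79630392]
 [  0.           0.           1.        ]]
side [ 0.58564862 -1.03100022  0.64633616] [-2.09994579 -0.02332602 -0.01108984] -0.0029473413732393054 [[434.40623514   0.         316.58292901]
 [  0.         434.40623514 202.37578533]
 [  0.           0.           1.        ]]
{'clock': 0.1, 'joint_pos': array([-1.17591449e+00,  2.64703258e-01,  1.60522100e+00, -2.06428057e-05,
        1.27369487e+00, -3.69081889e-02]), 'joint_velocities': array([-0.00169861, -0.00279559, -0.00226948, -0.00090333,  0.001317  ,
        0.00201947]), 'tau': array([ 8.05147829e-04, -5.03617573e+01, -3.58071899e+01,  7.31268874e-02,
        2.33520067e-02, -5.47170202e-05]), 'tool_pos': array([ 0.2822286 , -0.61246716,  0.23750424]), 'tcp_rot': array([-3.06671428e+00, -6.72580325e-01,  5.96831203e-04]), 'contact_force': array([-0.21492103, -0.65270457,  0.11740393]), 'moment': array([ 0.04097191, -0.03390106, -0.0360816 ]), 'grasp_force': 0.0, 'gripper_width': 0.08840775591491778}
```

View pics/top.png

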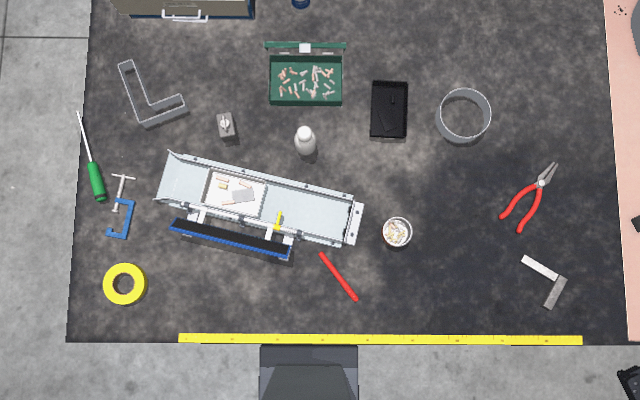

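View pics/side.png

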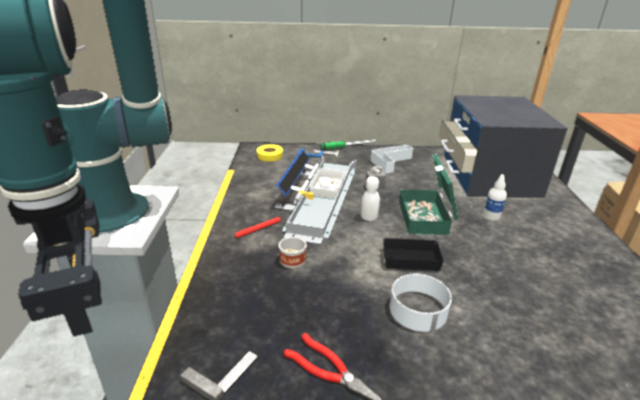

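The top view shows the lane from its mouth (about 165,175) to the end stop (about 355,222), the tray at about (235,193), the blade tip at (278,218), the treadle from (170,225) to (290,255), and the marker at (338,276). I'll enlarge it for accurate edges.

```bash
python3 - <<'E'
from h import *
i=cv2.imread("pics/top.png")[140:270,150:380]
cv2.imwrite("pics/crop.png",cv2.resize(i,None,fx=3.4,fy=3.4,interpolation=cv2.INTER_CUBIC))
E
```

```text
(no output)
```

View pics/crop.png

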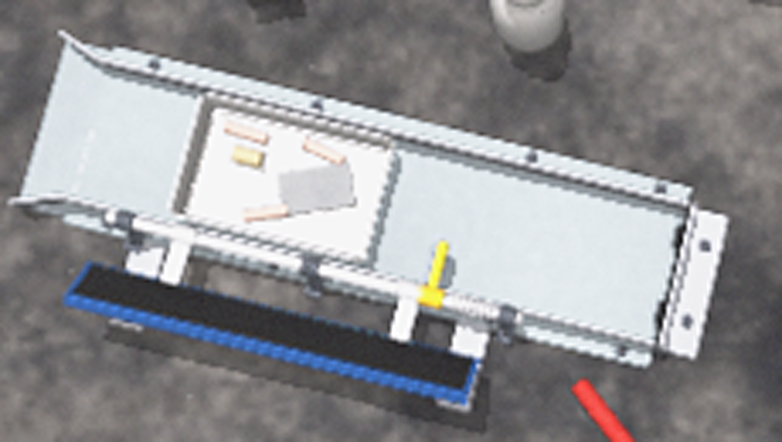

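```bash
cat > fit.py <<'E'
from h import *
import pickle
from scipy.optimize import least_squares
c=pickle.load(open("top.pkl","rb"))
F=[((66,300),-219,-109,76),((470,402),42,-109,76),((90,265),-219,-83,46),((478,357),42,-83,46),
((445,243),0,-16,20),((108,214),-217,-53,40),((518,318),61,-53,40),((692,188),150,47.5,30),((650,352),150,-47.5,30)]
W=[];L=[]
for (u,v),x,y,h in F:
    W.append(pt(c,150+u/3.4,140+v/3.4,h/1e3)[:2]);L.append((x/1e3,y/1e3))
W=np.array(W);L=np.array(L)
def tf(p,l):
    a=p[2];return np.c_[l[:,0]*np.cos(a)-l[:,1]*np.sin(a)+p[0],l[:,0]*np.sin(a)+l[:,1]*np.cos(a)+p[1]]
s=least_squares(lambda p:(tf(p,L)-W).ravel(),[.4,.05,-1.8],loss="soft_l1",f_scale=.003)
print(s.x);print(((W-tf(s.x,L))*1e3).round(1))
p=s.x
A=np.array([[np.cos(p[2]),-np.sin(p[2])],[np.sin(p[2]),np.cos(p[2])]])
for u,v in[(208,97),(400,150),(372,265),(178,212)]:
    w=pt(c,150+u/3.4,140+v/3.4,.034); print(A.T@(w[:2]-p[:2]))
for n,u,v,h in[("marker",320,253,.008),("marker",356,299,.008),("tin",397,230,.046),("bottle",305,133,.118)]:
    w=pt(c,u,v,h);print(n,w,A.T@(w[:2]-p[:2]))
E
python3 fit.py
```

```text
[ 0.58630997  0.05245922 -1.79726927]
[[-1.4 -1. ]
 [-3.8 -1.1]
 [-1.7 -1.1]
 [ 0.2  1.7]
 [ 1.7  0.3]
 [ 3.6 -0.8]
 [ 0.9  1.8]
 [10.7 -2.4]
 [-5.1  3.6]]
[-0.17563398  0.04177507]
[-0.04335656  0.03721125]
[-0.042234   -0.04088406]
[-0.17451394 -0.03693031]
marker [ 0.48056738 -0.03280878  0.008     ] [ 0.10683428 -0.08389615]
marker [ 0.37936157 -0.11403315  0.008     ] [ 0.20870948 -0.16427934]
tin [ 0.53126074 -0.20141981  0.046     ] [0.25975694 0.00336297]
bottle [0.72886347 0.00216011 0.118     ] [0.01700546 0.15020757]
```

```bash
cat >> h.py <<'E'
P=np.array([.58631,.05246,-1.79727])
def setP(p): P[:]=p
def L2W(x,y,z): 
    a=P[2];return np.array([x*np.cos(a)-y*np.sin(a)+P[0],x*np.sin(a)+y*np.cos(a)+P[1],z])
def W2L(w):
    a=P[2];d=np.array(w)[:2]-P[:2];return np.array([d[0]*np.cos(a)+d[1]*np.sin(a),-d[0]*np.sin(a)+d[1]*np.cos(a)])
def down(sgn=1):
    a=P[2]; y=sgn*np.array([-np.sin(a),np.cos(a),0]); z=np.array([0,0,-1.]); x=np.cross(y,z)
    return R.from_matrix(np.c_[x,y,z]).as_rotvec()
def wrist(n):
    s=manip.state(); c=cams.capture("wrist"); T=np.eye(4); T[:3,:3]=R.from_rotvec(s["tcp_rot"]).as_matrix(); T[:3,3]=s["tool_pos"]
    T=T@np.array(c["T_tool_cam"]); c["orientation"]=T[:3,:3]; c["position"]=T[:3,3]
    cv2.imwrite(f"pics/{n}.png",c["image"]); import pickle; pickle.dump(c,open(n+".pkl","wb")); return c
E
python3 - <<'E'
from h import *
for sg in(1,-1):
    for x,z in((-.1,.3),(-.2,.1),(-.2,.02),(.004,.02)):
        q=inverse_kinematics(L2W(x,-.053,z),down(sg)); print(sg,x,None if q is None else np.round(q,2))
q=[inverse_kinematics(L2W(-.1,-.053,.3),down(sg)) for sg in(1,-1)]
sg=1 if q[1] is None or (q[0] is not None and abs(q[0][5])<abs(q[1][5])) else -1
manip.move_pose(L2W(-.1,-.053,.30),down(sg)); print(sg,manip.state()["tool_pos"],manip.state()["clock"])
c=wrist("w1"); print(c["position"],c["orientation"])
E
```

```text
1 -0.1 [ 0.24  0.05  1.73 -0.    1.35  0.47]
1 -0.2 [ 0.38  0.31  1.82 -0.    1.02  0.61]
1 -0.2 [ 0.38  0.4   1.86 -0.    0.88  0.61]
1 0.004 [ 0.07  0.25  2.08 -0.    0.82  0.29]
-1 -0.1 None
-1 -0.2 [ 0.38  0.31  1.82 -0.    1.02 -2.53]
-1 -0.2 [ 0.38  0.4   1.86 -0.    0.88 -2.53]
-1 0.004 None
1 [0.55735386 0.16105772 0.2998739 ] 3.0
[0.57326062 0.23608766 0.44512149] [[ 9.74322236e-01 -2.14826485e-01 -6.74222592e-02]
 [-2.25158011e-01 -9.29317859e-01 -2.92698115e-01]
 [ 2.22597717e-04  3.00362944e-01 -9.53824959e-01]]
```

View pics/w1.png

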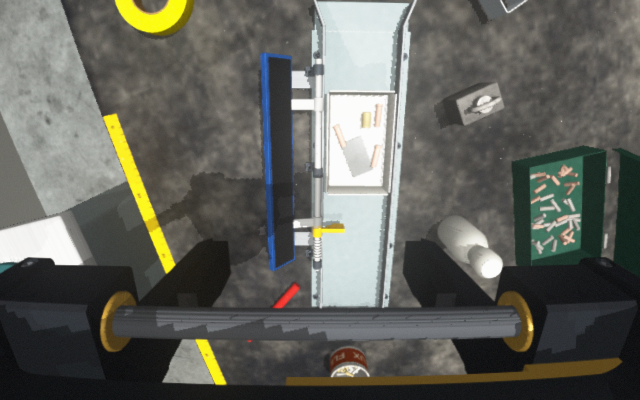

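The wrist view shows the lane upright in the image: tray rim from (328,92) to (392,193), blade (330,229), treadle (262–293, 55–268). Enlarging.

```bash
python3 - <<'E'
from h import *
i=cv2.imread("pics/w1.png")
a=cv2.resize(i[45:195,255:415],None,fx=2.4,fy=4,interpolation=cv2.INTER_CUBIC);b=cv2.resize(i[170:320,255:415],None,fx=2.4,fy=4,interpolation=cv2.INTER_CUBIC)
cv2.imwrite("pics/w1c.png",np.hstack([a,b]))
E
```

```text
(no output)
```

View pics/w1c.png

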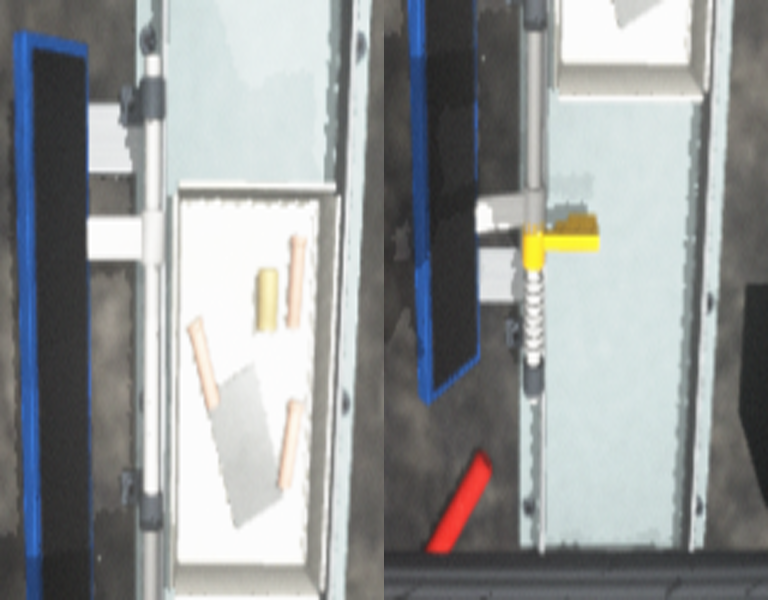

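```bash
cat > fit2.py <<'E'
from h import *
import pickle
from scipy.optimize import least_squares
c=pickle.load(open("w1.pkl","rb"))
px=lambda u,v:(255+u/2.4,45+v/4) if u<384 else (255+(u-384)/2.4,170+v/4)
F=[((16,32),-219,-109,76),((427,402),42,-109,76),((88,45),-219,-83,46),((478,355),42,-83,46),
((600,214),-2.5,-16,20),((150,53),-217,-53,42),((533,397),61,-53,42)]
W=np.array([pt(c,*px(*f[0]),f[3]/1e3)[:2] for f in F]); L=np.array([f[1:3] for f in F])/1e3
def tf(p): 
    setP(p); return np.array([L2W(*l,0)[:2] for l in L])
s=least_squares(lambda p:(tf(p)-W).ravel(),P.copy(),loss="soft_l1",f_scale=.003)
setP(s.x);print(s.x);print((np.array([W2L(w) for w in W])*1e3-L*1e3).round(1))
for u,v in[(178,185),(337,188),(700,98),(557,95)]: print("tray",W2L(pt(c,*px(u,v),.034)).round(4))
for u,v in[(695,500),(700,300),(341,560),(352,50)]: print("farrail",W2L(pt(c,*px(u,v),.03)).round(4))
E
python3 fit2.py
```

```text
[ 0.58640631  0.05364745 -1.79792783]
[[ 0.8 -2.7]
 [-0.6 -0.8]
 [ 1.   0.9]
 [-1.5 -1.2]
 [ 1.3  2.7]
 [ 0.9  0.6]
 [-1.9  0.3]]
tray [-0.1792 -0.0382]
tray [-0.1788  0.0425]
tray [-0.0483  0.0397]
tray [-0.0493 -0.0395]
farrail [0.1103 0.0484]
farrail [0.0276 0.0456]
farrail [-0.0603  0.0537]
farrail [-0.219   0.0486]
```

```bash
sed -i 's/^P=.*/P=np.array([.58636,.0531,-1.7976])/' h.py
python3 - <<'E'
from h import *
X,Y=-.203,-.052
manip.move_pose(L2W(X,Y,.10),down()); 
f0=np.array(manip.state()["contact_force"]);print(f0)
for z in(.085,.07,.055,.04,.032,.028,.026,.024,.023,.022,.021,.020):
    manip.move_linear(L2W(X,Y,z),rate=.06 if z>.03 else .03); s=manip.state()
    f=np.array(s["contact_force"])-f0; print(z,s["tool_pos"][2].round(4),f.round(1),round(s["clock"],1))
    if f[2]>14: break
wrist("w2")
c=cams.capture("side");cv2.imwrite("pics/s2.png",cv2.resize(c["image"][140:260,220:400],None,fx=4,fy=4,interpolation=cv2.INTER_CUBIC))
E
```

```text
[ 0.69243041 -0.08540698  2.10982478]
0.085 0.0849 [-1.6 -0.1 -1.8] 4.3
0.07 0.0696 [ 1.8 -1.1 -1.5] 4.8
0.055 0.0547 [1.7 0.9 0. ] 5.2
0.04 0.0397 [0.3 1.5 1. ] 5.5
0.032 0.0322 [2.2 0.6 3. ] 5.8
0.028 0.0287 [2.3 0.7 3.2] 6.1
0.026 0.0269 [ 3.3 -0.2  2.6] 6.4
0.024 0.0252 [ 3.3 -1.7  3. ] 6.6
0.023 0.0244 [ 3.9 -2.3  5. ] 6.9
0.022 0.0235 [ 5.5 -1.2  4.9] 7.1
0.021 0.0227 [ 4.4 -2.5  3.8] 7.4
0.02 0.0217 [ 3.6 -1.9  5.2] 7.6
```

View pics/w2.png

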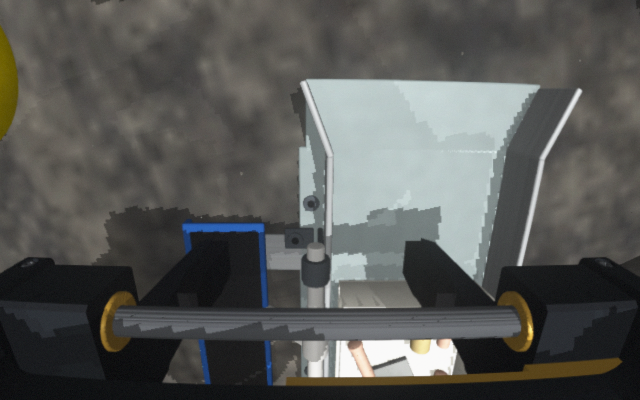

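View pics/s2.png

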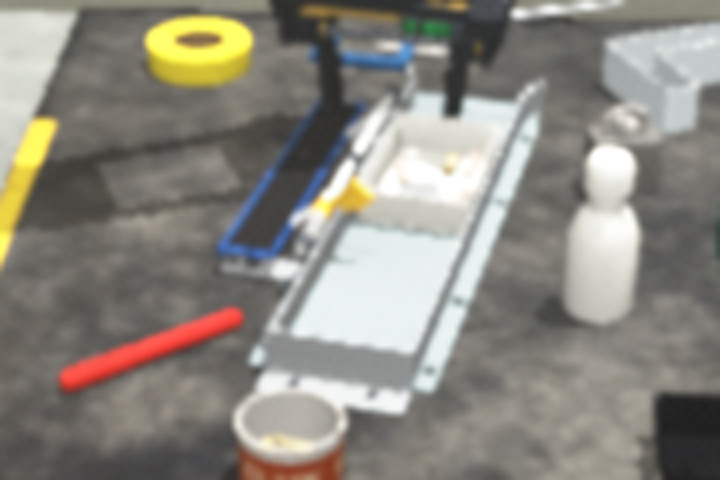

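The gate is up: the blade leans over the near rail at (345,195) in the side crop. The treadle is nearly level and the lane finger is behind the tray. Now I'll push.

```bash
python3 - <<'E'
from h import *
Y=-.052; ex=L2W(1,0,0)-L2W(0,0,0); st=lambda:manip.state()
f0=np.array(st()["contact_force"])
def rep(x):
    s=st(); f=np.array(s["contact_force"])-f0; l=W2L(s["tool_pos"]); print(round(x,4),l.round(4),s["tool_pos"][2].round(4),"along",round(f@ex,1),f.round(1),round(s["clock"],1)); return f@ex
for x in(-.19,-.15,-.1,-.06,-.03,-.015):
    manip.move_linear(L2W(x,Y,.020),rate=.05); rep(x)
for x in np.arange(-.012,.0005,.003):
    manip.move_linear(L2W(x,Y,.020),rate=.02)
    if rep(x)<-9: break
c=cams.capture("top");cv2.imwrite("pics/t3.png",cv2.resize(c["image"][140:270,150:380],None,fx=3.4,fy=3.4,interpolation=cv2.INTER_CUBIC))
E
```

```text
-0.19 [-0.1906 -0.0517] 0.0211 along -2.1 [-3.7  3.1 -1.7] 8.1
-0.15 [-0.1511 -0.052 ] 0.021 along -4.6 [-3.3  5.5 -1.5] 9.1
-0.1 [-0.1012 -0.0521] 0.021 along -5.2 [-4.5  6.4 -1.5] 10.2
-0.06 [-0.061  -0.0521] 0.0208 along -5.0 [-4.6  6.2 -1.2] 11.2
-0.03 [-0.0309 -0.0521] 0.0208 along -5.2 [-3.5  6.1 -1.3] 11.9
-0.015 [-0.0156 -0.0523] 0.0207 along -3.7 [-4.3  4.8 -0.1] 12.4
-0.012 [-0.013  -0.0523] 0.0207 along -4.4 [-4.7  5.6  0. ] 12.7
-0.009 [-0.0101 -0.0523] 0.0207 along -5.0 [-4.8  6.2 -1. ] 13.0
-0.006 [-0.0071 -0.0523] 0.0207 along -5.2 [-5.3  6.5 -1.9] 13.3
-0.003 [-0.0041 -0.0523] 0.0207 along -5.6 [-5.   6.9 -0.7] 13.6
-0.0 [-0.0012 -0.0523] 0.0207 along -5.4 [-3.8  6.4 -0.2] 13.9
```

View pics/t3.png

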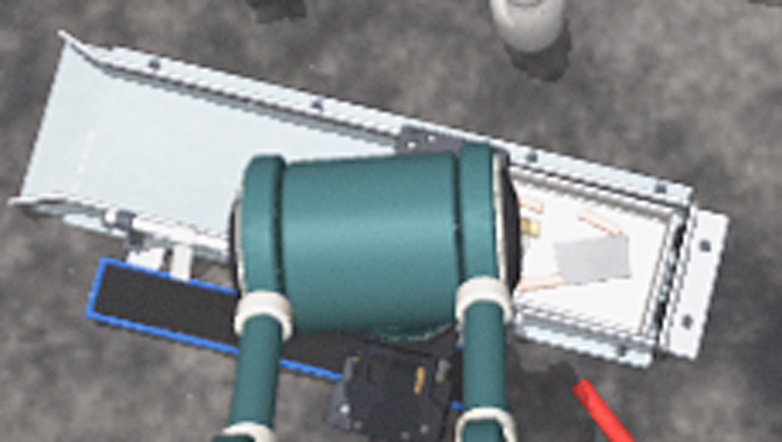

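The tray is nearly at the buffers, with its front rim at about (675,215). I'll push on in small steps until the end stop shows in the force.

```bash
python3 - <<'E'
from h import *
Y=-.052; ex=L2W(1,0,0)-L2W(0,0,0)
def F():
    v=[]
    for _ in range(4): manip.dwell(.03); v.append(np.array(manip.state()["contact_force"])@ex)
    return np.mean(v)
b=F(); print(b)
for x in np.arange(.0015,.011,.0015):
    manip.move_linear(L2W(x,Y,.020),rate=.015); f=F(); s=manip.state()
    print(round(x,4),W2L(s["tool_pos"]).round(4),round(f-b,1),round(s["clock"],1))
    if f-b<-4: break
manip.dwell(.2)
c=cams.capture("top");cv2.imwrite("pics/t4.png",cv2.resize(c["image"][180:240,280:380],None,fx=7,fy=7,interpolation=cv2.INTER_CUBIC))
E
```

```text
-4.655280203282036
0.0015 [ 0.0003 -0.0523] -0.4 14.4
0.003 [ 0.0017 -0.0522] -0.5 14.8
0.0045 [ 0.0024 -0.0523] -4.3 15.2
```

View pics/t4.png

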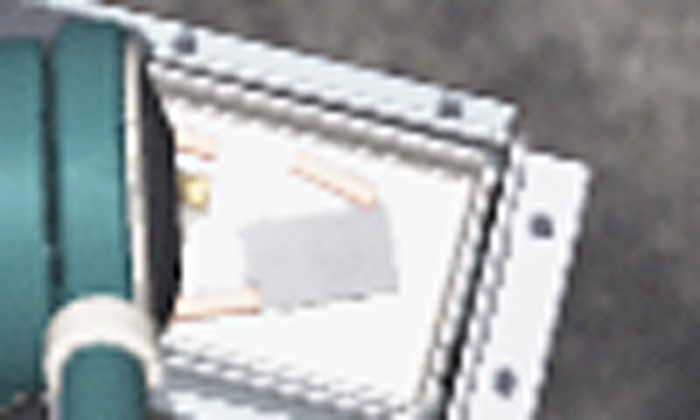

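The tray front is at the end stop, and the force rose at the predicted place (finger x = 2.4 mm). I'll back off with the treadle still held, then release it slowly.

```bash
python3 - <<'E'
from h import *
Y=-.052
manip.move_linear(L2W(-.06,Y,.020),rate=.05)
manip.move_linear(L2W(-.06,Y,.09),rate=.04)
manip.move_linear(L2W(-.06,Y,.20),rate=.12)
manip.move_linear(L2W(-.20,Y,.28),rate=.15)
manip.dwell(.3); s=manip.state(); print(s["clock"],s["contact_force"])
c=cams.capture("top");cv2.imwrite("pics/t5.png",cv2.resize(c["image"][140:270,150:380],None,fx=3.4,fy=3.4,interpolation=cv2.INTER_CUBIC))
w=wrist("w5")
E
```

```text
21.3917 [-0.10979941  0.40519316 -0.7940287 ]
```

View pics/t5.png

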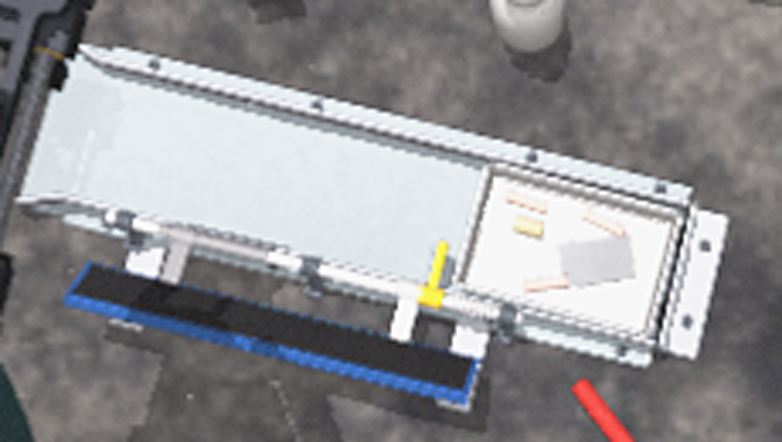

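The gate is shut, with the blade tip back at (445,243). The tray is home behind it with its three studs, and the bystanders in this crop are where they were.

```bash
python3 -c "
from h import *
print(order.close_job())"
```

```text
the job is handed in; nothing more can be done
None
```

The tray is home against the end stop with its three studs in it, the gate is shut behind it, and the job is handed in; the hand-in returned no verdict.

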